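# Stow the injector-nozzle rack past the sprung keeper gate

### The arm

A 6-joint arm with a two-finger parallel gripper is mounted at the origin on the work surface. World frame = base frame: x ahead of the robot, y to its left, z up, the work surface at z = 0. Lengths are in m, angles in degrees, forces in N, time in s.
With the tool pointing down it reaches from about 0.25 to 0.725 m from the base axis. Payload 9.7 kg.
Tool frame: the origin (TCP) lies midway between the tips of the shut fingers; the grasp point (between the pads) lies 19 mm behind it (bot.pinch_z is the distance from the TCP to the grasp point, in m); z points along the fingers, y is the line along which they close (so a half turn about z gives the same grasp; the last joint's range is limited). The gripper opens to 85 mm and grips with 20 to 120 N. Pads are 22 mm wide; open, the fingers measure 114 mm over their backs; the gripper's body (76 mm by 85 mm) begins 54 mm behind the grasp point. The pads swing forward as they close: fully open they stand 13 mm farther back than shut.
Start: joints at [-75.917, 4.979, 10.078, 95.1, 0, 90], TCP at [0.134, -0.533, 0.231] pointing down, gripper open.
Joint ranges: [-179.16, 179.16], [-48.56, 103.87], [-65.8, 70.77], [-126.05, 130.52], [-82.76, 87.17], [-180, 180]. Speed limits (degrees/s): [127.2, 127.2, 147.25, 180, 180, 180].

### API

Orientations are given as [roll, pitch, yaw] about the fixed x, y, z axes, in that order (R = Rz(yaw) Ry(pitch) Rx(roll)).
In Python, from workcell import sensors, camera, camera_params, ticket, bot gives the robot as it stands.
- The arm moves only by the shell command python3 -m jog 'ROWS' [FORCE]. ROWS is JSON, a list that holds one entry, the list of rows, each a list of 5 numbers: the shift along the world's x, y, z in units of 50 mm (1.0 is 50 mm), then the turn about the world's z in units of 5 degrees (1.0 is 5 degrees), then the opening, from 0 (shut) to 1 (fully open). In form: [[[tx, ty, tz, yaw, grip], ...]]. A call has 1 to 8 rows; each row shifts and turns the commanded pose from where the row before left it; what a row does not reach is not made up. A row lasts 1/10 s, in which the tool goes at most 50 mm and 8.59 degrees, less where a joint would pass 70% of its speed; a pose out of reach is approached as far as the arm can. A call is refused whole if a number of a shift passes 1 or a number of a turn 1, either way. A call with a gripper value outside its range is refused whole. The fingers move at their own pace and stop on an object; FORCE is the grip in N (left out, the last holds). Time passes only in rows, so rows that do not move let the fingers close. It gives the time, the measured TCP pose, the force, the opening and the grip force at its end, in the units of the state.
- sensors.get_obs(): the state, without advancing time (a new reading comes with each control period).
- camera(name): name is "scene" or "side" or "wrist"; returns the picture (400x640x3 uint8, blue, green, red); there is no depth.
- camera_params(name): a dict with "fx", "fy", "cx", "cy" (pixels), "T" (4x4, takes a point from camera to world coordinates); the wrist camera has in their place "tool_from_camera" (4x4, takes a point from camera to tool coordinates, whose origin is the TCP and whose axes are the flange's). Camera axes: x right, y down, z forward; pixel columns grow to the right and rows downward; lengths in m; the calibration is good to about 2 mm. A picture is of the moment at which its call begins: read the wrist's pose just before it. camera_params takes no time and is no camera call.
- ticket.job_done(): hands the job in; it is judged then, once.
The state is a dict: "time": time; "q": joint angles; "qd": joint speeds; "joint_efforts": joint torques, N m; "ee_pos": TCP position; "tcp_rot": TCP orientation; "wrist_force": force on the tool from outside, world axes, zero at the start; "torque": the same for the moment, N m; "opening": finger opening in m; "grasp_force": force on a finger pad.
Only numpy, scipy, OpenCV 4.12 (cv2) and the standard library are available. Lean on these libraries where they do the work, as an engineer would, in place of code of your own. Each camera call takes 0.05 s, during which the arm holds its last target. There are 200 camera calls.

### The job

Stow the nozzle rack for sea: with one fingertip push the thumb flange beside the lane outward and hold the hinged gate up, and meanwhile, with the other finger on the rack's upright push plate, push the rack under the gate into the chute until it is fully home against the end stop. Then let go so that the gate drops shut behind the rack's deck. Never let the gate touch the rack, push only - do not lift or tip the rack - and leave everything else on the bench alone.

Things in the scene. Friction and masses are not known exactly. Their poses are not given: they have to be found in the camera images.
- track: Stowage track: steel plate 385 x 130 x 4 mm screwed to the bench. Origin: on the bench top, mid-lane, under the gate bar; x = the way racks go in, y = across to the hinged keeper, z up. The lane floor is 4 mm up. Guide lips 14 mm high, inner faces y = +/-36 mm, x = -267 to -3 mm; after the gate the chute: walls 44 mm high, x = 8 to 108 mm, an overhead strap at x = 85 mm.
- chute_stop (a point): Middle of the face of the chute's end stop, 24 mm above the bench, at x = 102 mm in the track's frame.
- nozzle_rack: Loose rack, 0.4-0.8 kg: black deck 90 x 68 x 22 mm with 8 upright nozzles (tips 44 mm up); behind it a flat tongue 9 mm high ending in an upright push plate. Origin: underside, mid-deck; x forward. Deck x = -45 to 45 mm. Starts in the lane, deck front 20 to 70 mm before the gate. Home: origin at track x = 57 mm; the push plate stays outside and the shut bar drops in the gap before it, 5 mm above the tongue.
- push_plate (a point): Middle of the rear face of the rack's upright aluminium push plate (5 mm thick, 48 mm wide, 46 mm high, its foot on the lane floor), 97 mm behind the rack's origin: the face to push on.
- keeper (a joint): Keeper angle (rad): 0 = gate bar down across the lane, growing as it swings up sideways like a barrier boom, to a stop at 1.3. A weak spring always shuts it; holding it open at the flange takes about 1 to 6 N. The bar clears the nozzles from about 0.65; 0.8 to 1.1 is comfortable.
- hinge_pin (a point): The keeper's hinge pin, half-way along its thumb flange. The pin is parallel to the track's x axis, at y = 64 mm in the track's frame and 12 mm above the bench.
- flange_top (a point): Thumb flange: upright sheet by the lane, 230 mm long (track x = -250 to -20 mm), 3 mm thick. Point: mid-length of its rolled top edge (8 mm thick), 46 mm from the pin. Shut, it leans 30 deg to the lane (edge at y = 41, z = 52 mm). A finger on its lane side pushing it to +y lifts the gate; past 0.52 rad it leans outward and bears on the fingertip, best 15-28 mm above the pin. A finger can slide along it.
- gate_tip (a point): Gate bar fixed to the same hinge: flat steel, black rubber end, 75 mm long, 6 mm thick, 18 mm high. Point: middle of its free end. Shut, it crosses the lane at track x = -3 to 3 mm, from y = 64 to -11 mm, 18 to 36 mm above the bench, and stops a rack.
- screwdriver: Bystander: yellow-handled screwdriver lying beside the track's far side.
- spanner: Bystander: steel spanner lying between the robot and the track.
- socket: Bystander: upright steel socket, 38 mm across, 48 mm tall, beyond the track.
- nozzle_holder: Bystander: upright steel injector holder, 32 mm across, 80 mm tall, beyond the chute.
- red_can: Bystander: red spray can, 200 mm tall.
- bearing_shell: Bystander: brass bearing bush, 90 mm across, 50 mm tall.

How it is judged (in metres and radians):
On the way, in this order (a step that is already met when the one before it is completed fails the run):
1. a finger holds the gate up by its flange while the rack is still outside it (value of joint keeper above 0.5 rad and contact force between the fingers and keeper above 0.2 N and x of nozzle_rack in the frame of track below -0.045 m), for 0.2 s.
2. the rack is half-way under the gate, which a finger still holds up (value of joint keeper above 0.5 rad and contact force between the fingers and keeper above 0.2 N and x of nozzle_rack in the frame of track between -0.02 and 0.045 m), for 0.1 s.
At the end, for the whole second after the job is handed in: The rack lies flat in the chute within 4 mm of the end stop, at rest, and the gate is shut behind its deck (within 0.05 rad) (x of nozzle_rack in the frame of track between 0.053 and 0.06 m and z of nozzle_rack in the frame of track below 0.007 m and angle between nozzle_rack's own z axis and vertical below 0.05 rad and value of joint keeper below 0.05 rad and linear speed of nozzle_rack below 0.01 m/s); the robot touches nothing.
It fails at once if the gate touches the rack (over 1.5 N) (contact force between keeper and nozzle_rack above 1.5 N).
It fails at once if the rack is lifted more than 10 mm off the lane (z of nozzle_rack in the frame of track above 0.014 m).
It fails at once if the rack is tipped by more than 0.2 rad (angle between nozzle_rack's own z axis and vertical above 0.2 rad).
It fails at once if something else on the bench is moved by more than 15 mm (distance of any of screwdriver, spanner, socket, nozzle_holder, red_can, bearing_shell from where it was at the start of the episode above 0.015 m).
It also fails if it takes over 45 s, if anything falls off the work surface, if the arm or the gripper's body presses on something with over 40 N, if the wrist force passes 120 N, or if a joint passes its speed limit or range.

## Working session

There is one attempt and no reset: what is moved stays moved. The work goes in short steps, Python scripts to look and compute and a shell command to move; the robot and the scene stay as the last step left them, time stands still between calls to the robot, and variables do not carry over. Pictures are saved under pics/ and viewed, at most 10 in all, crops included, and the job is handed in when it is done.

```bash
mkdir -p pics; python3 - <<'E'
from workcell import sensors,camera,camera_params
import cv2,numpy as np
for n in("scene","side"):
    im=camera(n);cv2.imwrite(f"pics/{n}0.png",im);p=camera_params(n);print(n,p["fx"],p["cx"],p["cy"],np.round(p["T"],3).tolist())
print(camera_params("wrist"))
print(sensors.get_obs())
E
```

```text
scene 464.05694537723116 320.2122042574387 201.5608782993729 [[-0.294, 0.554, -0.779, 1.616], [0.956, 0.153, -0.252, 0.335], [-0.021, -0.819, -0.574, 0.838], [0.0, 0.0, 0.0, 1.0]]
side 403.0995796531633 320.1933366188242 196.72064222570643 [[0.932, -0.236, 0.275, 0.307], [-0.362, -0.607, 0.707, -0.771], [-0.0, -0.759, -0.651, 0.756], [0.0, 0.0, 0.0, 1.0]]
{'fx': 346.06797388520494, 'fy': 346.06797388520494, 'cx': 320.59947213803497, 'cy': 204.84777930004952, 'tool_from_camera': array([[ 1.04852277e-04, -9.54078598e-01, -2.99556368e-01,
         7.74553691e-02],
       [ 9.99999847e-01,  2.62636560e-04, -4.86464905e-04,
         3.37320693e-04],
       [ 5.42800209e-04, -2.99556272e-01,  9.54078480e-01,
        -1.42996945e-01],
       [ 0.00000000e+00,  0.00000000e+00,  0.00000000e+00,
         1.00000000e+00]])}
{'time': 0.1, 'q': array([-7.59166819e+01,  5.01035626e+00,  1.00373445e+01,  9.51010310e+01,
        2.04341541e-03,  9.00004487e+01]), 'qd': array([-0.03452256, -0.07034544,  0.08924392,  0.15624365, -0.06314913,
       -0.00132328]), 'joint_efforts': array([ 1.02058173e-03, -5.21561980e+01,  4.65654159e+01,  1.61395100e-02,
       -3.91789138e-05, -2.11470308e-05]), 'ee_pos': array([ 0.13378834, -0.53324903,  0.23061611]), 'tcp_rot': array([-1.79925957e+02, -2.04283391e-03,  1.40828668e+01]), 'wrist_force': array([-0.20588506, -0.27894759,  1.03246048]), 'torque': array([-0.02181835, -0.01855351, -0.05346495]), 'grasp_force': 0.0, 'opening': 0.08517942890305079}
```

View pics/scene0.png

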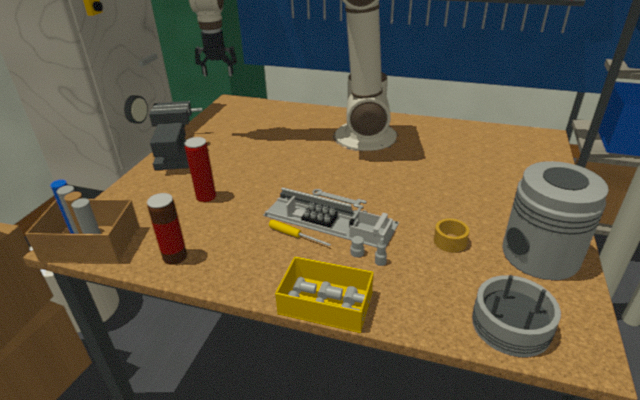

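View pics/side0.png

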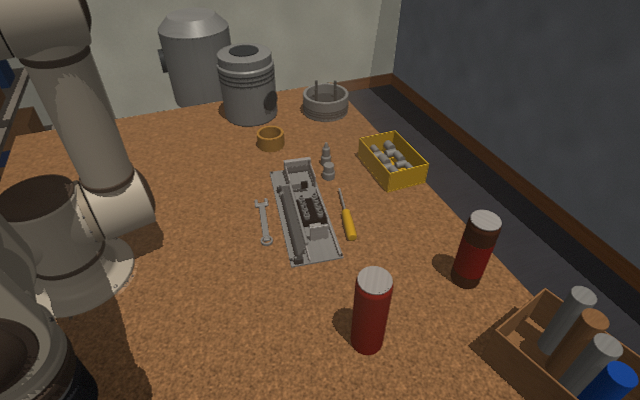

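The side view shows the track running from its near end (about 290–342, 260) away to the chute (300, 165). The keeper and flange are on the left, toward the robot, and the red can stands at (370, 310). Next I'll enlarge that area.

```bash
python3 - <<'E'
import cv2
im=cv2.imread("pics/side0.png")[150:275,235:365]
cv2.imwrite("pics/c1.png",cv2.resize(im,None,fx=4.8,fy=4.8,interpolation=cv2.INTER_CUBIC))
E
```

```text
(no output)
```

View pics/c1.png

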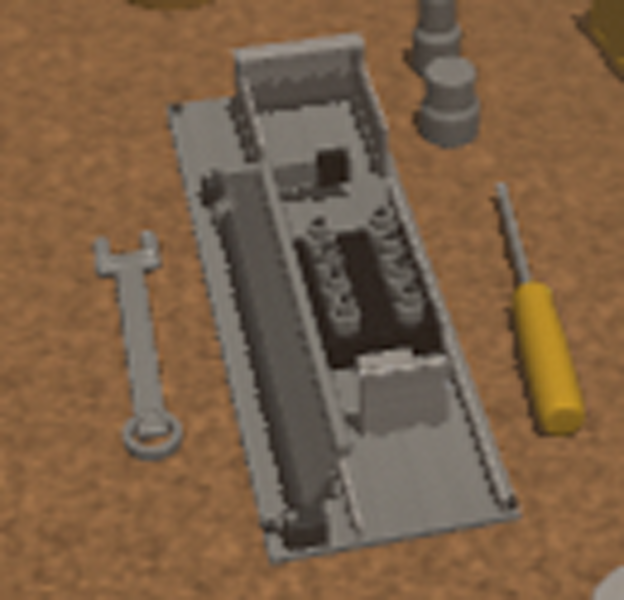

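The crop shows plate corners at (272,558), (520,515) and (172,104). The flange's rolled edge runs from (262,168) to (343,455), and the foot of the push plate from (358,425) to (447,400). The bar's rubber tip is at (333,165).

```bash
cat >h.py <<'E'
import numpy as np
from workcell import sensors,camera,camera_params
from scipy.spatial.transform import Rotation as R
def cast(p,T,u,v,z):
    d=T[:3,:3]@np.array([(u-p["cx"])/p["fx"],(v-p["cy"])/p["fy"],1]);o=T[:3,3]
    return o+d*(z-o[2])/d[2]
def toW(xy,yaw,o):
    c,s=np.cos(yaw),np.sin(yaw);return np.array(o)+np.array([c*xy[0]-s*xy[1],s*xy[0]+c*xy[1]])
E
python3 - <<'E'
from h import *
p=camera_params("side");T=np.array(p["T"])
f=lambda a,b,z:cast(p,T,235+a/4.8-.4,150+b/4.8-.4,z)[:2]
nl,nr,fl=f(272,558,.002),f(520,515,.002),f(172,104,.004)
print("plate",nl,nr,fl,np.linalg.norm(nl-nr),np.linalg.norm(nl-fl))
a,b=f(262,168,.055),f(343,455,.055)
d=a-b;print("flange",a,b,np.linalg.norm(d))
for n,d in(("plate",fl-nl),("fl",a-b)):print(n,np.degrees(np.arctan2(d[1],d[0])))
d=(fl-nl);yaw=np.arctan2(d[1],d[0])
m=(a+b)/2; o=m-toW([-.135,.041],yaw,[0,0]);print("origin from flange",o,yaw)
def tr(w):
    w=w-o;c,s=np.cos(yaw),np.sin(yaw);return np.array([c*w[0]+s*w[1],-s*w[0]+c*w[1]])
for n,q in dict(nl=nl,nr=nr,fl=fl,pf1=f(358,425,.004),pf2=f(440,425,.006),ptop=f(365,362,.05),ptop2=f(445,362,.05),tip=f(333,165,.036),spA=f(98,250,0),spB=f(152,440,0),sock=f(450,130,0)).items():print(n,np.round(tr(q),4),np.round(q,3))
E
```

```text
plate [ 0.46880747 -0.16395079] [ 0.59531544 -0.18307742] [0.52496028 0.21402737] 0.12794566636376925 0.3821264545536606
flange [0.54171905 0.06928652] [ 0.50986959 -0.1579022 ] 0.22941034295427087
plate 81.54988560037651
fl 82.01974362990981
origin from flange [0.58618724 0.08320175] 1.4233140083512827
nl [-0.2617  0.0798] [ 0.469 -0.164]
nr [-0.262  -0.0482] [ 0.595 -0.183]
fl [0.1204 0.0798] [0.525 0.214]
pf1 [-0.184  0.02 ] [ 0.539 -0.096]
pf2 [-0.1955 -0.0221] [ 0.579 -0.113]
ptop [-0.1839  0.0155] [ 0.544 -0.096]
ptop2 [-0.1931 -0.0249] [ 0.582 -0.111]
tip [-0.0034 -0.0025] [0.588 0.08 ]
spA [-0.0071  0.1407] [0.446 0.097]
spB [-0.1667  0.1283] [ 0.435 -0.063]
sock [ 0.0592 -0.0896] [0.684 0.129]
```

```bash
python3 -m jog '[[[0.62,0.66,0.1,0.97,0.6],[0.62,0.66,0,0.97,0.6],[0.62,0.66,0,0.97,0.6],[0.62,0.66,0,0.97,0.6],[0.62,0.66,0,0.97,0.6],[0.62,0.66,0,0.97,0.6],[0.62,0.66,0,0.97,0.6]]]'
python3 -m jog '[[[0.62,0.66,0,0.97,0.6],[0.62,0.66,0,0.97,0.6],[0.62,0.66,0,0.97,0.6],[0.62,0.66,0,0.97,0.6],[0.62,0.66,0,0.97,0.6],[0.62,0.66,0,0.97,0.6],[0.62,0.66,-0.3,0.97,0.6],[0,0,0,0,0.6]]]'
python3 - <<'E'
from h import *
import cv2
o=sensors.get_obs();im=camera("wrist");cv2.imwrite("pics/w1.png",im);print(o["ee_pos"],o["tcp_rot"],o["opening"],o["q"],o["wrist_force"]);np.save("w1.npy",np.r_[o["ee_pos"],o["tcp_rot"]])
E
```

```text
time: 0.8
ee_pos: [0.3517, -0.3009, 0.2361]
tcp_rot: [-180.0, 0.0, 48.2]
wrist_force: [1.3, -0.8, 0.3]
opening: 0.051
grasp_force: 0.0
time: 1.6
ee_pos: [0.5697, -0.0677, 0.2178]
tcp_rot: [-179.8, -0.0, 82.4]
wrist_force: [-1.4, 0.1, 0.4]
opening: 0.0515
grasp_force: 0.0
[ 0.56967393 -0.06773333  0.21777297] [-1.79775371e+02 -4.89835288e-02  8.23816705e+01] 0.05151137242318703 [-6.80645866e+00  8.24178892e+00  1.21424176e+01  9.41245412e+01
  5.21610758e-02  9.08116729e+01] [-1.42876643  0.09205038  0.37518761]
```

View pics/w1.png

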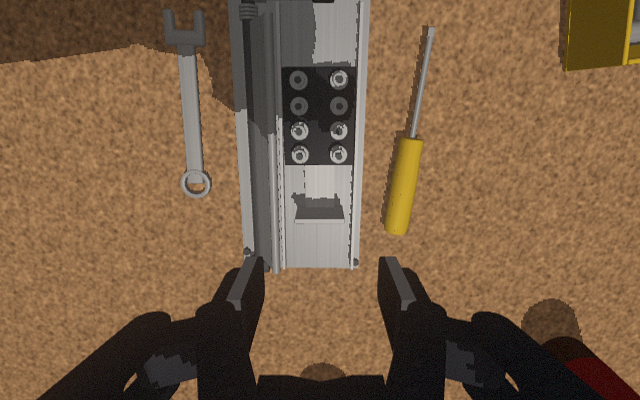

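The wrist view shows the deck at rows 68–164, the push plate's top rear edge at row about 221 (columns 294–345), the flange's rolled edge at columns about 274–284 down to row 272, and the plate's near edge at row 268. The screwdriver handle spans (385–422, 135–235).

```bash
python3 - <<'E'
from h import *
p=camera_params("wrist");s=np.load("w1.npy")
W=np.eye(4);W[:3,:3]=R.from_euler("xyz",s[3:],degrees=True).as_matrix();W[:3,3]=s[:3]
T=W@p["tool_from_camera"]
f=lambda u,v,z:cast(p,T,u,v,z)[:2]
fa,fb=f(275,30,.055),f(279,270,.055)
la,lb=f(355,68,.026),f(354,164,.026)
ra,rb=f(369,5,.018),f(357,262,.018)
for n,a,b in(("flange",fa,fb),("deckR",la,lb),("rlip",ra,rb)):
    d=a-b;print(n,np.degrees(np.arctan2(*d[::-1])),np.linalg.norm(d))
yaw=np.radians(81.8);o=np.array([.583,.079])
def tr(w):
    w=w-o;c,q=np.cos(yaw),np.sin(yaw);return np.round(np.array([c*w[0]+q*w[1],-q*w[0]+c*w[1]]),4)
for n,q in dict(fa=fa,fb=fb,deckRf=la,deckRr=lb,deckLf=f(282,68,.026),deckLr=f(285,164,.026),rlipfar=ra,rlipnear=rb,platenr=f(358,268,.004),plL=f(294,221,.05),plR=f(345,221,.05),plf=f(294,217,.05),screwH=f(397,230,.01),tipL=f(250,262,s[2]-0+.006),tipR=f(388,262,s[2]+.006),tcp=s[:2]).items():print(n,tr(q),np.round(q,3))
E
```

```text
flange 81.19296330580565 0.21378551357284656
deckR 83.44472433846484 0.08748817710460358
rlip 81.76230727184353 0.24948618280199886
fa [-0.0201  0.0298] [0.551 0.063]
fb [-0.2339  0.0321] [ 0.518 -0.148]
deckRf [-0.0456 -0.0378] [0.614 0.028]
deckRr [-0.1331 -0.0403] [ 0.604 -0.058]
deckLf [-0.0463  0.028 ] [0.549 0.037]
deckLr [-0.1338  0.0271] [ 0.537 -0.05 ]
rlipfar [ 0.0067 -0.0488] [0.632 0.079]
rlipnear [-0.2428 -0.0486] [ 0.596 -0.168]
platenr [-0.2574 -0.0517] [ 0.597 -0.183]
plL [-0.1842  0.0171] [ 0.54  -0.101]
plR [-0.1837 -0.0316] [ 0.588 -0.107]
plf [-0.1802  0.017 ] [ 0.54  -0.097]
screwH [-0.2079 -0.0913] [ 0.644 -0.14 ]
tipL [-0.1401  0.0223] [ 0.541 -0.056]
tipR [-0.1393 -0.0381] [ 0.601 -0.064]
tcp [-0.1471 -0.0077] [ 0.57  -0.068]
```

```bash
python3 -m jog '[[[0.02,-0.7,0,-0.1,0.6],[0.01,-0.68,0,0,0.6],[0,0,-0.7,0,0.6],[0,0,-0.7,0,0.6],[0,0,-0.7,0,0.6],[0,0,-0.7,0,0.6],[0,0,0,0,0.6]]]'
python3 - <<'E'
from h import *
import cv2
o=sensors.get_obs();im=camera("wrist");s=camera("side");v=cv2.resize(s[130:290,230:430],None,fx=2.5,fy=2.5,interpolation=cv2.INTER_CUBIC)
cv2.imwrite("pics/w2.png",np.vstack([cv2.resize(im[60:340,80:560],(600,350)),np.pad(v,((0,0),(0,100),(0,0)))[75:325]]));print(o["ee_pos"],o["tcp_rot"],o["opening"],o["wrist_force"])
E
```

```text
time: 2.35
ee_pos: [0.566, -0.1408, 0.0768]
tcp_rot: [-179.6, -0.0, 81.4]
wrist_force: [-0.8, -0.5, -0.1]
opening: 0.0512
grasp_force: 0.0
[ 0.56601344 -0.14076834  0.07682841] [-1.79565403e+02 -3.11336737e-02  8.13723302e+01] 0.05117329576340844 [-0.77273143 -0.46909143 -0.06875519]
```

View pics/w2.png

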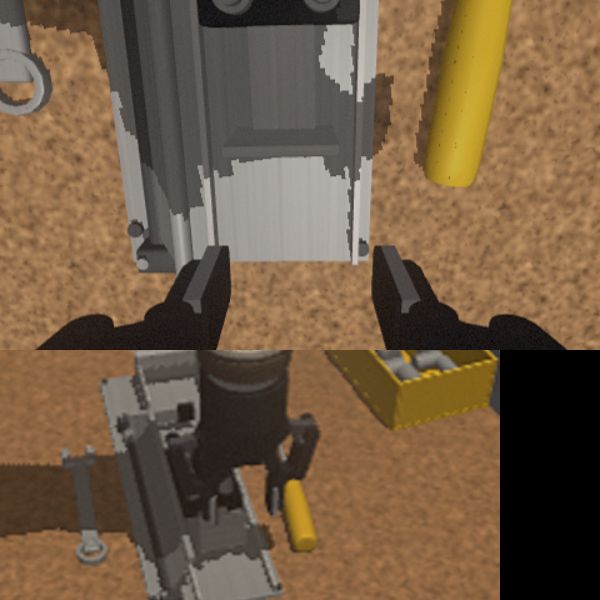

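The upper view shows the flange's rolled edge ending near crop (182,270), with its lane side at about (190,230). The lip line is at column 208–213, the push plate's top edge at row 150 (columns 222–338), and the fingertips at (229,247) and (373,247). The side view shows both fingers straddling the lane with nothing touched.

```bash
python3 - <<'E'
from h import *
p=camera_params("wrist")
W=np.eye(4);W[:3,:3]=R.from_euler("xyz",[-179.57,-.03,81.37],degrees=True).as_matrix();W[:3,3]=[.5660,-.1408,.0768]
T=W@p["tool_from_camera"]
yaw=np.radians(81.8);o=np.array([.590,.078])
def tr(w):
    w=w-o;c,q=np.cos(yaw),np.sin(yaw);return np.round([c*w[0]+q*w[1],-q*w[0]+c*w[1]],4)
f=lambda a,b,z:tr(cast(p,T,80+a*.8,60+b*.8,z)[:2])
print("tcp",tr(W[:2,3]))
for n,a in dict(flLane=(190,230,.055),flOut=(172,230,.055),flEnd=(182,270,.055),lipL=(213,257,.018),lipR=(352,262,.018),pl1=(222,152,.05),pl2=(338,152,.05),plEndL=(137,272,.004),plEndR=(370,260,.004),deckL=(198,22,.026),deckR=(357,22,.026),tipAin=(229,247,.083),tipBin=(373,247,.083),screw=(428,180,.01)).items():print(n,f(*a))
E
```

```text
tcp [-0.22   -0.0075]
flLane [-0.2161  0.0377]
flOut [-0.2161  0.0452]
flEnd [-0.2347  0.0427]
lipL [-0.2476  0.0377]
lipR [-0.2507 -0.0343]
pl1 [-0.1842  0.0233]
pl2 [-0.1844 -0.0235]
plEndL [-0.264   0.0844]
plEndR [-0.257  -0.0459]
deckL [-0.1336  0.0347]
deckR [-0.1341 -0.0323]
tipAin [-0.2103  0.0165]
tipBin [-0.2104 -0.0336]
screw [-0.2089 -0.0724]
```

```bash
python3 -m jog '[[[0.06,0,0,0.1,0.6],[0,0,-0.5,0,0.6],[0,0,-0.5,0,0.6],[0,0,0,0,0.6]]]'
python3 -m jog '[[[-0.2,0.03,0,0,0.6],[-0.2,0.03,0,0,0.6],[-0.1,0.01,0,0,0.6],[-0.1,0.02,0,0,0.6],[0,0,0,0,0.6]]]'
```

```text
time: 2.85
ee_pos: [0.5717, -0.1403, 0.0302]
tcp_rot: [-179.9, -0.0, 82.0]
wrist_force: [-0.9, -0.4, 0.4]
opening: 0.0513
grasp_force: 0.0
time: 3.35
ee_pos: [0.542, -0.136, 0.0321]
tcp_rot: [179.9, 0.0, 82.0]
wrist_force: [1.5, -0.9, 1.7]
opening: 0.0513
grasp_force: 0.6
```

```bash
python3 -m jog '[[[-0.15,0.02,-0.05,0,0.6],[-0.14,0.02,-0.05,0,0.6],[0,0,0,0,0.6],[0,0,0,0,0.6]]]'
python3 - <<'E'
from h import *
import cv2
o=sensors.get_obs();im=camera("wrist");s=camera("side");v=cv2.resize(s[130:290,230:430],None,fx=2.5,fy=2.5,interpolation=cv2.INTER_CUBIC)
cv2.imwrite("pics/w3.png",np.vstack([cv2.resize(im[60:340,80:560],(600,350)),np.pad(v,((0,0),(0,100),(0,0)))[0:250]]));print(o["ee_pos"],o["tcp_rot"],o["opening"],o["wrist_force"])
w=o["ee_pos"][:2]-[.592,.093];print(.1426*w[0]+.9898*w[1],-.9898*w[0]+.1426*w[1])
E
```

```text
time: 3.75
ee_pos: [0.5275, -0.1339, 0.0259]
tcp_rot: [-180.0, -0.0, 82.0]
wrist_force: [2.0, 0.4, -1.1]
opening: 0.0513
grasp_force: 0.7
[ 0.52751199 -0.13385907  0.02592644] [-1.79970396e+02 -7.56808624e-03  8.19808073e+01] 0.05134380567509349 [ 1.99887561  0.43828363 -1.08763868]
-0.23374109666720144 0.03148012834896938
```

View pics/w3.png

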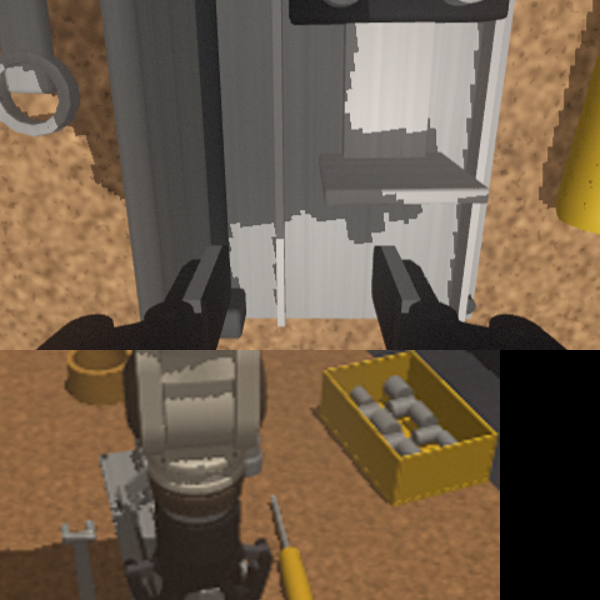

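The flange (columns about 130–225) now leans out against finger A. Finger B is inside the lane behind the push plate (front face at row 190–200). I'll check the gate angle in the scene view against the projected bar tip.

```bash
python3 - <<'E'
from h import *
import cv2
p=camera_params("scene");Ti=np.linalg.inv(p["T"]);im=camera("scene")
u0,v0=290,170
v=cv2.resize(im[v0:v0+90,u0:u0+130],None,fx=6,fy=6,interpolation=cv2.INTER_CUBIC)
yaw=np.radians(81.8)
for k in(0,.6,.8,1.,1.2):
    c,s=np.cos(k),np.sin(k);y=.064-.075*c+.015*s;z=.012+.075*s+.015*c
    w=toW([0,y],yaw,[.592,.093]);q=Ti@[*w,z,1];u=p["fx"]*q[0]/q[2]+p["cx"];r=p["fy"]*q[1]/q[2]+p["cy"]
    print(k,round((u-u0)*6),round((r-v0)*6))
cv2.imwrite("pics/s4.png",v)
E
```

```text
0 355 329
0.6 374 236
0.8 384 206
1.0 395 179
1.2 406 156
```

View pics/s4.png

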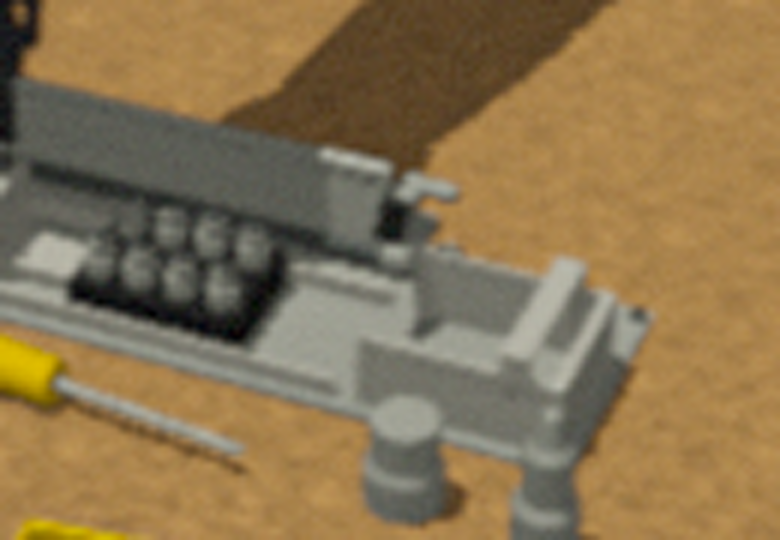

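The rubber bar end sits at about (397,215), which puts the gate near 0.8 rad. I'll nudge it out 2 mm and start pushing.

```bash
python3 -m jog '[[[-0.04,0.01,0,0,0.6],[0.03,0.2,0,0,0.6],[0.03,0.2,0,0,0.6],[0.03,0.2,0,0,0.6],[0.03,0.2,0,0,0.6],[0.02,0.2,0,0,0.6],[0,0,0,0,0.6]]]'
python3 - <<'E'
from h import *
import cv2
o=sensors.get_obs()
w=o["ee_pos"][:2]-[.592,.093];print(.1426*w[0]+.9898*w[1],-.9898*w[0]+.1426*w[1])
im=camera("wrist");s=camera("scene")[170:260,260:420]
cv2.imwrite("pics/w5.png",np.vstack([cv2.resize(im[0:340,80:560],(480,340)),cv2.resize(s,(480,270))[10:]]))
E
```

```text
time: 4.6
ee_pos: [0.5331, -0.0817, 0.0263]
tcp_rot: [180.0, -0.1, 82.1]
wrist_force: [1.8, 0.9, 0.1]
opening: 0.0513
grasp_force: 0.8
-0.1813190025037905 0.033416714578985277
```

View pics/w5.png

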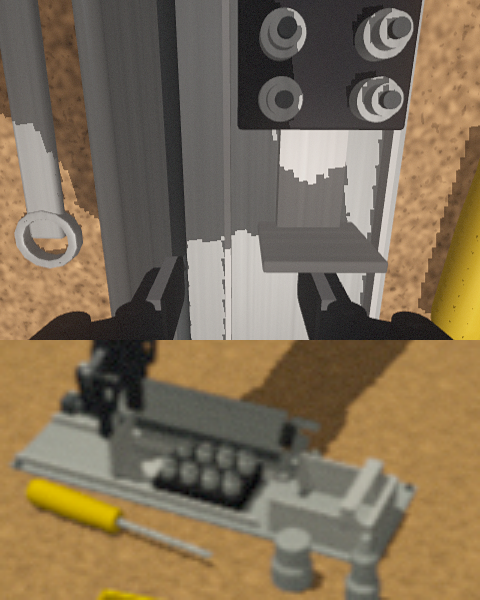

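The finger is against the push plate at (260–385, 265), the rack is moving straight, and the gate is well up.

```bash
python3 -m jog '[[[0.03,0.2,0,0,0.6],[0.03,0.2,0,0,0.6],[0.03,0.2,0,0,0.6],[0.03,0.2,0,0,0.6],[0.02,0.2,0,0,0.6],[0.03,0.2,0,0,0.6],[0.03,0.2,0,0,0.6],[0.03,0.2,0,0,0.6]]]'
python3 -m jog '[[[0.03,0.2,0,0,0.6],[0.03,0.2,0,0,0.6],[0.02,0.15,0,0,0.6],[0.02,0.15,0,0,0.6],[0.01,0.1,0,0,0.6],[0,0,0,0,0.6]]]'
python3 - <<'E'
from h import *
o=sensors.get_obs()
w=o["ee_pos"][:2]-[.592,.093];print(.1426*w[0]+.9898*w[1],-.9898*w[0]+.1426*w[1],o["wrist_force"])
E
```

```text
time: 5.5
ee_pos: [0.5444, -0.0026, 0.0263]
tcp_rot: [-180.0, 0.0, 82.0]
wrist_force: [0.6, -5.3, 0.2]
opening: 0.051
grasp_force: 2.5
time: 6.1
ee_pos: [0.5499, 0.0376, 0.0262]
tcp_rot: [-180.0, -0.1, 82.0]
wrist_force: [1.9, 1.4, 0.1]
opening: 0.0511
grasp_force: 0.8
-0.06079673596127801 0.03376210631009077 [1.86323125 1.43318665 0.09176505]
```

```bash
python3 -m jog '[[[0.01,0.06,0,0,0.6],[0.01,0.06,0,0,0.6],[0.01,0.06,0,0,0.6],[0,0,0,0,0.6]]]'; python3 -m jog '[[[0.01,0.04,0,0,0.6],[0,0.04,0,0,0.6],[0,0,0,0,0.6]]]'
```

```text
time: 6.5
ee_pos: [0.5515, 0.0451, 0.0263]
tcp_rot: [180.0, 0.1, 81.9]
wrist_force: [1.3, -7.6, 1.2]
opening: 0.0513
grasp_force: 4.7
time: 6.8
ee_pos: [0.5517, 0.0453, 0.0264]
tcp_rot: [179.9, 0.5, 81.7]
wrist_force: [-0.4, -27.3, 2.7]
opening: 0.0515
grasp_force: 14.3
```

```bash
python3 -m jog '[[[-0.02,-0.15,0,0,0.6],[-0.03,-0.2,0,0,0.6],[-0.03,-0.2,0,0,0.6],[0,0,0,0,0.6]]]'; python3 -m jog '[[[0.15,-0.02,0,0,0.6],[0.15,-0.02,0,0,0.6],[0.15,-0.02,0,0,0.6],[0.15,-0.02,0,0,0.6],[0.15,-0.02,0,0,0.6],[0.15,-0.02,0,0,0.6],[0.05,-0.01,0,0,0.6],[0,0,0,0,0.6]]]'
```

```text
time: 7.2
ee_pos: [0.5476, 0.0211, 0.0263]
tcp_rot: [-180.0, -0.0, 81.9]
wrist_force: [1.2, -1.7, 0.2]
opening: 0.0513
grasp_force: 0.8
time: 8.0
ee_pos: [0.5956, 0.0155, 0.0261]
tcp_rot: [-180.0, 0.0, 82.0]
wrist_force: [-0.1, -0.3, -0.5]
opening: 0.0515
grasp_force: 0.0
```

```bash
python3 -m jog '[[[0,0,0.5,0,0.6],[0,0,0.8,0,0.6],[0,0,0.8,0,0.6],[0,0,0.8,0,0.6],[0,-0.3,0.8,0,0.6],[0,0,0,0,0.6]]]'
python3 - <<'E'
from h import *
import cv2
o=sensors.get_obs();p=camera_params("wrist");im=camera("wrist");s=camera("scene")[170:260,260:420]
W=np.eye(4);W[:3,:3]=R.from_euler("xyz",o["tcp_rot"],degrees=True).as_matrix();W[:3,3]=o["ee_pos"]
np.save("w6.npy",W@p["tool_from_camera"])
cv2.imwrite("pics/w6.png",np.vstack([im[0:300,80:560],cv2.resize(s,(480,270))]))
E
```

```text
time: 8.6
ee_pos: [0.5967, -0.0004, 0.2177]
tcp_rot: [179.5, -0.0, 81.9]
wrist_force: [0.2, 0.0, 0.8]
opening: 0.0512
grasp_force: 0.0
```

View pics/w6.png

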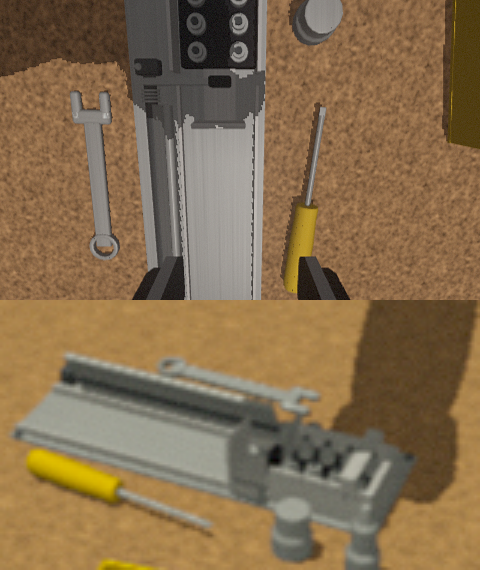

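The gate is shut across the lane (row 81), between the deck's rear edge (row 68) and the push plate (row 127). I'll check the distances.

```bash
python3 - <<'E'
from h import *
p=camera_params("wrist");T=np.load("w6.npy")
x=lambda u,v,z:(lambda w:.1426*(w[0]-.592)+.9898*(w[1]-.093))(cast(p,T,80+u,v,z))
g=x(200,81,.036);print("deck rear-gate",x(200,68,.026)-g,"plate rear-gate",x(218,127,.05)-g)
E
```

```text
deck rear-gate 0.011447840036577207 plate rear-gate -0.038606373451351296
```

```bash
python3 -c "
from workcell import ticket;print(ticket.job_done())"
```

```text
the job is handed in; nothing more can be done
None
```

The rack is fully home against the end stop and the gate is shut behind its deck. By the camera the rack is within about 2 mm of its home position, the arm was clear of everything, and I handed the job in about 9 s into the run (limit 45 s); the verdict wasn't shown to me.

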